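# Sweep turned wheels through the gate of a feed tray

### The arm

A 7-joint arm with a two-finger parallel gripper is mounted at the origin on the work surface. World frame = base frame: x ahead of the robot, y to its left, z up, the work surface at z = 0. Lengths are in m, angles in rad, forces in N, time in s.
With the tool pointing down it reaches from about 0.425 to 0.925 m from the base axis. Payload 6.8 kg.
Tool frame: the origin (TCP) lies at the very end of the fingers, on their centre line; the grasp point (between the pads) lies 19 mm behind it; x points along the fingers, z is the direction in which the jaws open and shut, and the axes are right-handed (so a half turn about x gives the same grasp; the last joint's range is limited). The gripper opens to 85 mm and grips with 20 to 120 N. Pads are 22 mm wide; open, the fingers measure 114 mm over their backs; the gripper's body (76 mm by 85 mm) begins 54 mm behind the grasp point. The pads swing forward as they close: fully open they stand 13 mm farther back than shut.
Start: joints at [-0.108, 0.477, 0.022, 1.555, -0.011, 1.109, -0.083], TCP at [0.675, 0, 0.231] pointing down, gripper open.
Joint ranges: [-2.96, 2.96], [-0.34, 2.1], [-1.41, 1.46], [0.24, 2.44], [-1.37, 4.51], [0.17, 1.92], [-2.96, 2.96]. Speed limits (rad/s): [2.39, 2.39, 3.14, 3.14, 3.14, 3.14, 3.14].

### API

Orientations are given as a rotation vector (axis times angle).
In Python, from bench import manip gives the robot as it stands.
- The arm moves only by the shell command python3 -m crank 'ROWS' [FORCE]. ROWS is JSON, one flat list of numbers, 5 for each row, row after row: the gripper's target within -1 to 1 (shut at 1, half-way at 0, fully open at -1), then the shift along the tool's x, y, z in mm, then the turn about the tool's x in rad. In form: [hand, x, y, z, turn, hand, x, y, z, turn, ...]. A call has 1 to 8 rows; each row shifts and turns the pose as measured when the row begins, along the tool's axes as they then stand; what a row does not reach is not made up. A row lasts 1/10 s, in which the tool goes at most 50 mm and 8.59 degrees, less where a joint would pass 70% of its speed; a pose out of reach is approached as far as the arm can. A call with a gripper value outside its range is refused whole. The fingers move at their own pace and stop on an object; FORCE is the grip in N (left out, the last holds). Time passes only in rows, so rows that do not move let the fingers close. It gives the time, the measured TCP pose, the force and the opening at its end, in the units of the state.
- manip.get_obs(): the state, without advancing time (a new reading comes with each control period).
- manip.grab_frame(name): name is "scene" or "side" or "wrist"; returns a dict with "image" (384x512x3 uint8, red, green, blue), "camera_matrix" (3x3 intrinsics, pixels), "extrinsics" (4x4, takes a point from world to camera coordinates). Camera axes: x right, y down, z forward; pixel columns grow to the right and rows downward; lengths in m; the calibration is good to about 2 mm. A picture is of the moment at which its call begins. There is no depth.
- manip.job_done(): hands the job in, once; it reports no verdict.
The state is a dict: "clock": time; "joints": joint angles; "joint_velocities": joint speeds; "joint_efforts": joint torques, N m; "position": TCP position; "orientation": TCP orientation; "wrist_force": force on the tool from outside, world axes, zero at the start; "moment": the same for the moment, N m; "finger_gap": finger opening in m.
Only numpy, scipy, OpenCV 4.12 (cv2) and the standard library are available. Lean on these libraries where they do the work, as an engineer would, in place of code of your own. Each camera call takes 0.05 s, during which the arm holds its last target.

### The job

Load the feed tray in the turning shop: with your fingertips, sweep the three loose wooden wheels over the tray floor and through the narrow gate, one after another, until all three lie flat and wholly inside the slot behind the gate. Push them gently and keep them flat on the tray floor: do not pinch, lift or tip them. Leave the wax tin and the tape measure where they are.

Things in the scene. Friction and masses are not known exactly. Their poses are not given: they have to be found in the camera images.
- tray: wooden feed tray fixed to the bench, a funnel with a neck. Origin on the bench under the middle of the gate's mouth; +x points through the gate into the slot, z up. Flat floor 12 mm above the bench everywhere. Rails 10 mm thick, tops 14 mm above the floor. Inner faces: back x=-205 mm; sides y=+-125 mm up to x=-99; then straight 45-degree guides from (-99, +-125) to the gate at (0, +-26).
- gate (a point): middle of the gate's mouth at floor level (tray x = 0, y = 0, 12 mm above the bench). Gap 52 mm wide between two aluminium blocks that stand 18 mm above the floor and reach from tray x = 0 to 14 mm. Axes as the tray's.
- slot (a point): middle of the slot at floor level (tray x = 80 mm). The slot is a lane behind the gate, 58 mm wide, open on top, ended by a rail at tray x = 155 mm. It holds the three wheels one behind another; a wheel pushed in pushes earlier ones along. A wheel is wholly inside once its centre is 18 mm or more past the gate's mouth.
- wheel1: one of three identical loose turned walnut toy wheels: a plain disc 36 mm across and 16 mm thick, about 13 g, lying flat on the tray floor with a lighter ring on top; origin at the centre of its underside, z up. Which of the three lies where differs; they slide easily and any of them may go first.
- wheel2: one of three identical loose turned walnut toy wheels: a plain disc 36 mm across and 16 mm thick, about 13 g, lying flat on the tray floor with a lighter ring on top; origin at the centre of its underside, z up. Which of the three lies where differs; they slide easily and any of them may go first.
- wheel3: one of three identical loose turned walnut toy wheels: a plain disc 36 mm across and 16 mm thick, about 13 g, lying flat on the tray floor with a lighter ring on top; origin at the centre of its underside, z up. Which of the three lies where differs; they slide easily and any of them may go first.
- wax_tin: bystander: round flat metal tin, 67 mm across and 40 mm high, loose on the bench beside the slot; origin at the centre of its underside
- tape_measure: bystander: black tape-measure case with a yellow disc on each side, 70 x 36 x 62 mm high, standing loose on the bench on the other side of the slot; origin at the centre of its underside
Not all that is in view belongs to the job. Leave any turquoise look-alike of the wheel1 alone.

How it is judged:
On the way, in this order (a step that is already met when the one before it is completed fails the run):
1. one wheel is in the slot, the other two are not ((((x of wheel1 in the frame of tray between 0.014 and 0.155 m and y of wheel1 in the frame of tray between -0.03 and 0.03 m) and not (x of wheel2 in the frame of tray between 0.014 and 0.155 m and y of wheel2 in the frame of tray between -0.03 and 0.03 m) and not (x of wheel3 in the frame of tray between 0.014 and 0.155 m and y of wheel3 in the frame of tray between -0.03 and 0.03 m)) or ((x of wheel2 in the frame of tray between 0.014 and 0.155 m and y of wheel2 in the frame of tray between -0.03 and 0.03 m) and not (x of wheel1 in the frame of tray between 0.014 and 0.155 m and y of wheel1 in the frame of tray between -0.03 and 0.03 m) and not (x of wheel3 in the frame of tray between 0.014 and 0.155 m and y of wheel3 in the frame of tray between -0.03 and 0.03 m)) or ((x of wheel3 in the frame of tray between 0.014 and 0.155 m and y of wheel3 in the frame of tray between -0.03 and 0.03 m) and not (x of wheel1 in the frame of tray between 0.014 and 0.155 m and y of wheel1 in the frame of tray between -0.03 and 0.03 m) and not (x of wheel2 in the frame of tray between 0.014 and 0.155 m and y of wheel2 in the frame of tray between -0.03 and 0.03 m)))), for 0.2 s.
2. a second wheel is in the slot, the third is not ((((x of wheel1 in the frame of tray between 0.014 and 0.155 m and y of wheel1 in the frame of tray between -0.03 and 0.03 m) and (x of wheel2 in the frame of tray between 0.014 and 0.155 m and y of wheel2 in the frame of tray between -0.03 and 0.03 m) and not (x of wheel3 in the frame of tray between 0.014 and 0.155 m and y of wheel3 in the frame of tray between -0.03 and 0.03 m)) or ((x of wheel2 in the frame of tray between 0.014 and 0.155 m and y of wheel2 in the frame of tray between -0.03 and 0.03 m) and (x of wheel3 in the frame of tray between 0.014 and 0.155 m and y of wheel3 in the frame of tray between -0.03 and 0.03 m) and not (x of wheel1 in the frame of tray between 0.014 and 0.155 m and y of wheel1 in the frame of tray between -0.03 and 0.03 m)) or ((x of wheel1 in the frame of tray between 0.014 and 0.155 m and y of wheel1 in the frame of tray between -0.03 and 0.03 m) and (x of wheel3 in the frame of tray between 0.014 and 0.155 m and y of wheel3 in the frame of tray between -0.03 and 0.03 m) and not (x of wheel2 in the frame of tray between 0.014 and 0.155 m and y of wheel2 in the frame of tray between -0.03 and 0.03 m)))), for 0.2 s.
3. all three wheels are in the slot (x of wheel1 in the frame of tray between 0.014 and 0.155 m and y of wheel1 in the frame of tray between -0.03 and 0.03 m and x of wheel2 in the frame of tray between 0.014 and 0.155 m and y of wheel2 in the frame of tray between -0.03 and 0.03 m and x of wheel3 in the frame of tray between 0.014 and 0.155 m and y of wheel3 in the frame of tray between -0.03 and 0.03 m), for 0.2 s.
At the end, for the whole second after the job is handed in: all three wheels lie flat on the slot's floor (within 0.15 rad and 4 mm), at rest, each with its centre at least 14 mm past the gate's mouth and between the slot's rails (all of step 3 and angle between each of wheel1, wheel2, wheel3's own z axis and vertical below 0.15 rad and z of each of wheel1, wheel2, wheel3 in the frame of tray below 0.016 m and linear speed of each of wheel1, wheel2, wheel3 below 0.02 m/s); the robot touches nothing.
It fails at once if a wheel is lifted more than 10 mm off the tray floor or leaves the tray (z of any of wheel1, wheel2, wheel3 in the frame of tray above 0.022 m or z of any of wheel1, wheel2, wheel3 in the frame of tray below 0.006 m).
It fails at once if a wheel is tipped by more than 0.5 rad (angle between any of wheel1, wheel2, wheel3's own z axis and vertical above 0.5 rad).
It fails at once if a wheel is pinched or pressed hard by the fingers (over 18 N) (contact force between any of wheel1, wheel2, wheel3 and the fingers above 18 N).
It fails at once if the wax tin or the tape measure is knocked out of place (moved more than 20 mm) (distance of any of wax_tin, tape_measure from where it was at the start of the episode above 0.02 m).
It also fails if it takes over 64 s, if anything falls off the work surface, if the arm or the gripper's body presses on something with over 40 N, if the wrist force passes 120 N, or if a joint passes its speed limit or range.

## Working session

There is one attempt and no reset: what is moved stays moved. The work goes in short steps, Python scripts to look and compute and a shell command to move; the robot and the scene stay as the last step left them, time stands still between calls to the robot, and variables do not carry over. Pictures are saved under pics/ and viewed, and the job is handed in when it is done.

```bash
mkdir -p pics; ls; python3 - <<'E'
from bench import manip
import cv2,json
o=manip.get_obs(); print(o)
for n in ("scene","side","wrist"):
    f=manip.grab_frame(n); cv2.imwrite(f"pics/{n}0.png",f["image"][:,:,::-1]); print(n,f["camera_matrix"].tolist(),f["extrinsics"].round(4).tolist())
E
```

```text
pics
{'clock': 0.0, 'joints': array([-0.10810996,  0.47781715,  0.02234408,  1.55643078, -0.0115454 ,
        1.10929304, -0.08309291]), 'joint_velocities': array([-1.40897192e-03, -6.51451375e-04, -7.63808852e-04,  9.84576975e-05,
       -3.35093699e-04,  1.99825679e-03,  2.86065054e-04]), 'joint_efforts': array([-5.45967814e-04, -5.96443820e+01,  1.60769675e+00, -2.81194621e+01,
        1.24063640e-02,  9.39900521e-03,  2.20753498e-05]), 'position': array([6.74418453e-01, 3.39443354e-06, 2.30323082e-01]), 'orientation': array([-8.79349145e-05,  1.57261455e+00, -6.47581139e-05]), 'wrist_force': array([-0.12980503, -1.537324  , -0.83969308]), 'moment': array([-0.00458412,  0.03234709,  0.04222883]), 'finger_gap': 0.085104948253324}
scene [[488.8305689023113, 0.0, 253.47029525935199], [0.0, 488.8305689023113, 188.5364469860816], [0.0, 0.0, 1.0]] [[0.4612, 0.8872, -0.0096, -0.2951], [0.4705, -0.2537, -0.8451, -0.24], [-0.7523, 0.3853, -0.5345, 1.3711], [0.0, 0.0, 0.0, 1.0]]
side [[373.9220642565829, 0.0, 258.01333977814613], [0.0, 373.9220642565829, 192.99302787309313], [0.0, 0.0, 1.0]] [[-0.8156, -0.5785, -0.0097, 0.5098], [-0.3904, 0.5626, -0.7288, 0.2526], [0.4271, -0.5906, -0.6847, 0.6401], [0.0, 0.0, 0.0, 1.0]]
wrist [[286.82396201413354, 0.0, 254.22122423274746], [0.0, 286.82396201413354, 188.30354140383616], [0.0, 0.0, 1.0]] [[1.0, 0.0001, -0.0022, -0.6738], [0.0007, -0.9593, 0.2824, -0.0374], [-0.0021, -0.2824, -0.9593, 0.3801], [0.0, 0.0, 0.0, 1.0]]
```

View pics/scene0.png

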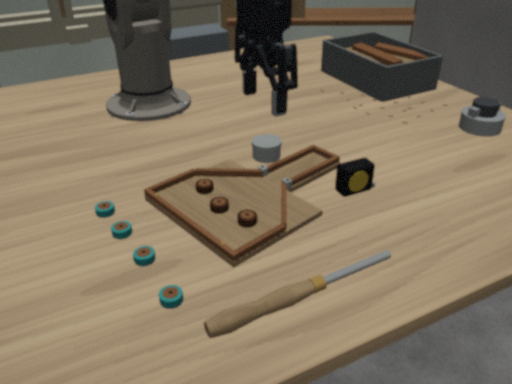

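View pics/side0.png

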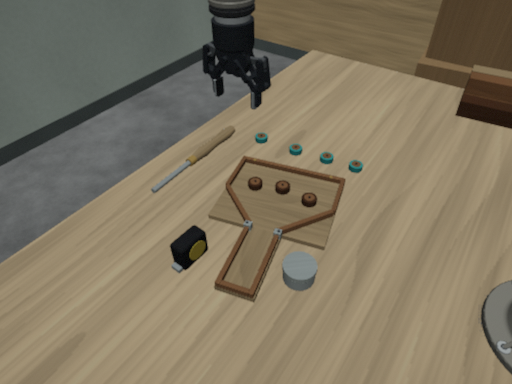

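View pics/wrist0.png

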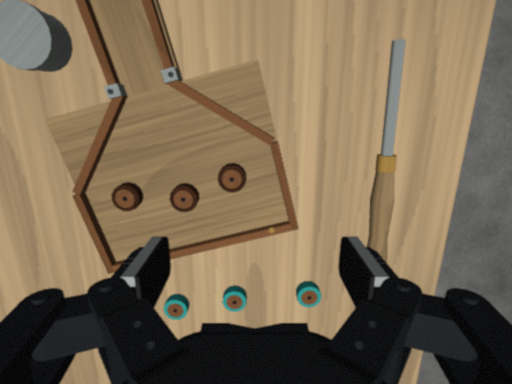

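```bash
python3 - <<'E'
import cv2
im=cv2.imread("pics/wrist0.png")
cv2.imwrite("pics/crop0.png",cv2.resize(im[50:290,40:320],None,fx=2.5,fy=2.5,interpolation=cv2.INTER_CUBIC))
for p in [(126,190),(126,197),(232,170),(178,290),(240,212),(114,91),(88,145),(160,120),(170,75)]: print(p,im[p[1],p[0]],cv2.cvtColor(im,cv2.COLOR_BGR2HSV)[p[1],p[0]])
E
```

```text
(126, 190) [41 66 98] [ 13 148  98]
(126, 197) [41 61 86] [ 13 133  86]
(232, 170) [ 44  70 105] [ 13 148 105]
(178, 290) [109 144 169] [ 18  91 169]
(240, 212) [ 88 122 146] [ 18 101 146]
(114, 91) [136 141 134] [ 69  13 141]
(88, 145) [ 81 112 135] [ 17 102 135]
(160, 120) [ 91 126 151] [ 18 101 151]
(170, 75) [68 64 61] [107  26  68]
```

View pics/crop0.png

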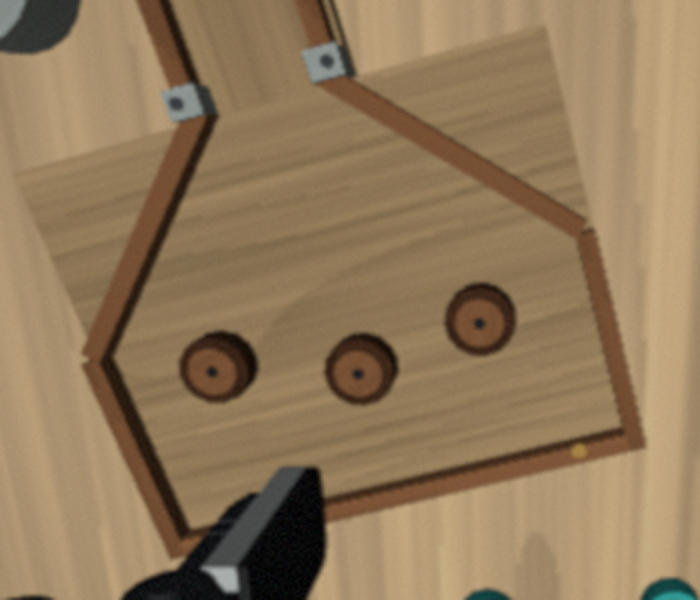

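```bash
cat > h.py <<'E'
import numpy as np, cv2
from bench import manip
def ray(f,uv,z):
    K,E=f["camera_matrix"],f["extrinsics"]; R,t=E[:3,:3],E[:3,3]
    uv=np.atleast_2d(uv).astype(float)
    d=np.linalg.solve(K,np.c_[uv,np.ones(len(uv))].T); d=(R.T@d).T; c=-R.T@t
    return c+d*((z-c[2])/d[:,2])[:,None]
def proj(f,P):
    E=f["extrinsics"]; p=f["camera_matrix"]@(E[:3,:3]@np.atleast_2d(P).T+E[:3,3:]); return (p[:2]/p[2]).T
E
python3 - <<'E'
from h import *
f=manip.grab_frame("wrist")
c=lambda a:np.array(a)/2.5+[40-.3,50-.3]
W=ray(f,c([(212,372),(358,374),(479,323)]),.028); print("wheels",W.round(4))
S=ray(f,c([(176,103),(327,61)]),.030); print("screws",S.round(4))
B=ray(f,c([(175,556),(642,447)]),.026); print("back",B.round(4))
G=ray(f,c([(104,352),(585,232)]),.026); print("guide inner-ish",G.round(4))
src=np.array([[.007,.0],[-.215,.135],[-.215,-.135]]); dst=np.array([S.mean(0)[:2],B[0,:2],B[1,:2]])
from scipy.spatial.transform import Rotation
a=src-src.mean(0);b=dst-dst.mean(0)
th=np.arctan2((a[:,0]*b[:,1]-a[:,1]*b[:,0]).sum(),(a*b).sum()); R=np.array([[np.cos(th),-np.sin(th)],[np.sin(th),np.cos(th)]])
o=dst.mean(0)-R@src.mean(0); print("th",th,np.degrees(th),"o",o); print("res",(dst-(src@R.T+o)).round(4))
T=lambda p:(p[:,:2]-o)@R
for n,p in (("W",W),("S",S),("B",B),("G",G)): print(n,T(p).round(4).tolist())
np.savez("tray.npz",th=th,o=o)
E
```

```text
wheels [[ 0.509  -0.044   0.028 ]
 [ 0.5832 -0.045   0.028 ]
 [ 0.6454 -0.0182  0.028 ]]
screws [[0.5101 0.0856 0.03  ]
 [0.5802 0.1034 0.03  ]]
back [[ 0.4738 -0.152   0.026 ]
 [ 0.7297 -0.0861  0.026 ]]
guide inner-ish [[ 0.4546 -0.034   0.026 ]
 [ 0.6975  0.0267  0.026 ]]
th 1.8261875110422237 104.63283698221984 o [0.54727166 0.08854663]
res [[-0.0004 -0.0008]
 [ 0.0029  0.0016]
 [-0.0025 -0.0008]]
W [[-0.1185, 0.0705], [-0.1383, -0.0011], [-0.128, -0.068]]
S [[0.0066, 0.0367], [0.0061, -0.0357]]
B [[-0.2142, 0.1318], [-0.2151, -0.1324]]
G [[-0.0951, 0.1206], [-0.0978, -0.1297]]
```

Wheels in the wrist view: brown candidates at (125,199), (183,200) and (232,179), all on the tray. The turquoise look-alikes lie on the bench outside it, at (176,307), (235,299) and (309,294), plus a fourth in the scene view. The close crop confirms the three brown ones. The middle wheel goes first. I'll turn to the tray's yaw and partly close the fingers so that a wheel nestles between the tips.

```bash
python3 -m crank '[0.65,0,0,0,-0.128, 0.65,0,0,0,-0.127, 0.65,0,-30,-40,0, 0.65,0,-30,-40,0, 0.65,0,-5,-20,0, 0.65,0,0,0,0]' 20
cat >> h.py <<'E'
_t=np.load("tray.npz"); th=float(_t["th"]); o=_t["o"]
R=np.array([[np.cos(th),-np.sin(th)],[np.sin(th),np.cos(th)]])
from scipy.spatial.transform import Rotation as Ro
def T(p): return (np.atleast_2d(p)[:,:2]-o)@R
def W(p,z): p=np.atleast_2d(p); return np.c_[p@R.T+o,np.full(len(p),z)]
def state():
    s=manip.get_obs(); A=Ro.from_rotvec(s["orientation"]).as_matrix()
    print("t",round(s["clock"],2),"TCP tray mm",(T(s["position"])[0]*1e3).round(1),"z",round(s["position"][2]*1e3,1),"head deg(tray)",np.degrees(np.arctan2(*(R.T@A[:2,1])[::-1])).round(2),"tilt",A[2,0].round(4),"F",s["wrist_force"].round(1),"gap",round(s["finger_gap"]*1e3,1))
def snap(n,name,crop=None,k=1):
    f=manip.grab_frame(n); im=f["image"][:,:,::-1].copy()
    g=im if crop is None else im[crop[1]:crop[3],crop[0]:crop[2]]
    cv2.imwrite(f"pics/{name}.png",cv2.resize(g,None,fx=k,fy=k,interpolation=cv2.INTER_CUBIC)); return f,im
E
python3 - <<'E'
from h import *
state(); snap("wrist","w1")
E
```

```text
clock: 0.8
position: [0.5921, -0.0901, 0.2282]
orientation: [-0.21, 1.565, 0.212]
wrist_force: [0.2, -0.2, 0.1]
finger_gap: 0.0146
t 0.8 TCP tray mm [-184.1    1.8] z 228.2 head deg(tray) 0.78 tilt -1.0 F [ 0.2 -0.2  0.1] gap 14.6
```

View pics/w1.png

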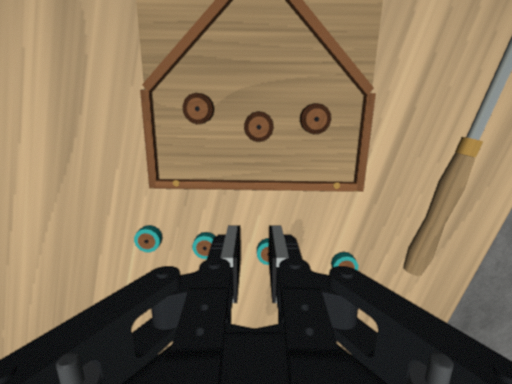

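The fingers stand at a 14.6 mm gap, about 35 mm over their tips. The wheels are at (198,108), (258,127) and (316,118). I'll re-measure the tray and wheels from this squarer view.

```bash
cat >> h.py <<'E'
def wheels(f,im):
    "blobs of dark walnut inside tray polygon: ellipse centre of blob top+side -> use dark hub; returns tray mm"
    hsv=cv2.cvtColor(im,cv2.COLOR_BGR2HSV)
    m=((hsv[...,1]>115)&(hsv[...,2]<125)&(hsv[...,0]<17)).astype(np.uint8)*255
    poly=proj(f,W([[-.195,.118],[-.10,.118],[-.002,.024],[.15,.027],[.15,-.027],[-.002,-.024],[-.10,-.118],[-.195,-.118]],.02)).astype(np.int32)
    pm=np.zeros_like(m); cv2.fillPoly(pm,[poly],255); m&=pm
    m=cv2.morphologyEx(m,cv2.MORPH_OPEN,np.ones((3,3)))
    out=[]
    for c in cv2.findContours(m,cv2.RETR_EXTERNAL,cv2.CHAIN_APPROX_NONE)[0]:
        if cv2.contourArea(c)<150: continue
        (x,y),r=cv2.minEnclosingCircle(c)
        p=ray(f,[x,y],.020)
        out.append((T(p)[0]*1e3).round(1).tolist()+[(round(x),round(y)),cv2.contourArea(c)])
    return out
E
python3 - <<'E'
from h import *
f,im=snap("wrist","w2",(120,0,400,240),2.5)
print(*wheels(f,im),sep="\n")
print("tray pts pred", proj(f,W([[-.205,.125],[-.205,-.125],[-.099,.125],[-.099,-.125],[-.02,.046],[-.02,-.046]],.026)).round(1).tolist())
E
```

```text
[-137.9, -1.5, (257, 126), 644.0]
[-127.4, -68.7, (314, 118), 688.0]
[-117.0, 70.5, (197, 108), 697.5]
tray pts pred [[154.9, 180.2], [355.3, 183.1], [147.2, 90.5], [365.8, 93.8], [214.6, 13.4], [300.9, 14.7]]
```

View pics/w2.png

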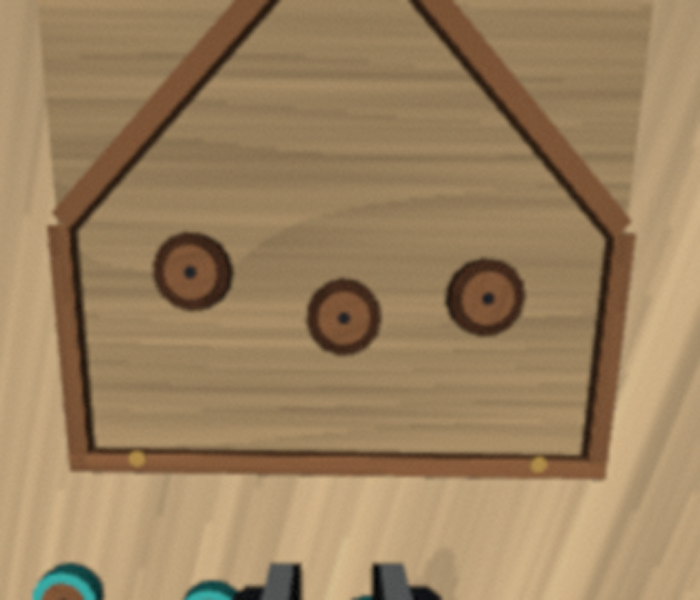

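Predicted and seen tray corners agree to about 1–2 mm, and they are symmetric about the axis. Now I'll lower the fingers behind the middle wheel.

```bash
python3 -m crank '[0.65,40,1,1,0.013, 0.65,45,1,1,0, 0.65,45,0,1,0, 0.65,35,0,0,0, 0.65,0,0,0,0]' 20
python3 - <<'E'
from h import *
state()
snap("side","s2",(180,120,380,300),3); snap("wrist","w3")
E
```

```text
clock: 1.4
position: [0.6074, -0.0752, 0.0608]
orientation: [-0.207, 1.55, 0.214]
wrist_force: [-0.8, -0.7, -0.4]
finger_gap: 0.0148
t 1.4 TCP tray mm [-173.6  -16.8] z 60.8 head deg(tray) 0.78 tilt -0.9999 F [-0.8 -0.7 -0.4] gap 14.8
```

View pics/s2.png

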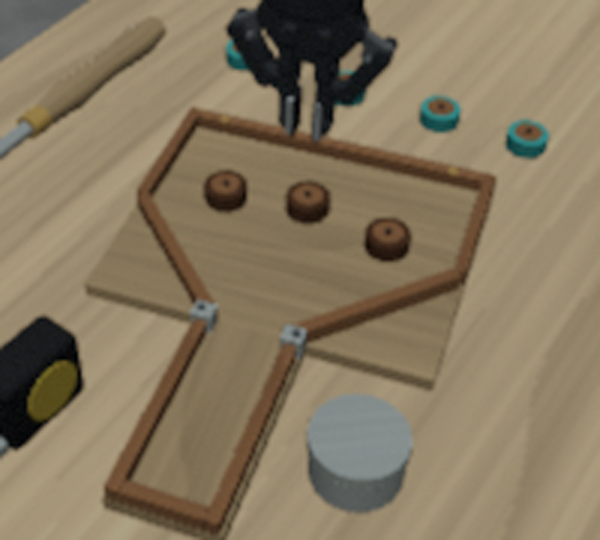

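View pics/w3.png

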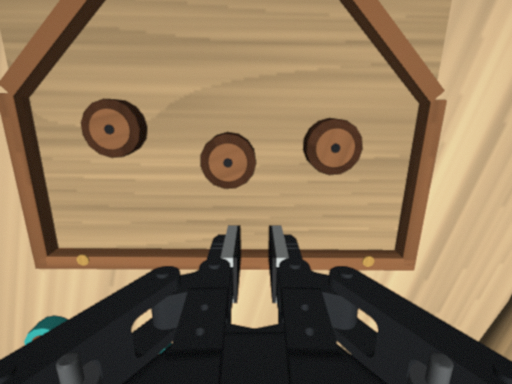

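```bash
python3 -m crank '[0.65,0,-5,-8,0.01, 0.65,0,-4,-7,0, 0.65,0,0,0,0, 0.65,15,0,0,0]' 20
python3 - <<'E'
from h import *
state()
E
```

```text
clock: 1.9
position: [0.6047, -0.0899, 0.0588]
orientation: [-0.201, 1.528, 0.201]
wrist_force: [0.8, -0.4, 1.2]
finger_gap: 0.0152
t 1.9 TCP tray mm [-187.2  -10.5] z 58.8 head deg(tray) 0.1 tilt -0.9994 F [ 0.8 -0.4  1.2] gap 15.2
```

```bash
sed -i 's/"tilt",A\[2,0\].round(4)/"tilt deg(tray xy)",np.degrees(R.T@A[:2,0]).round(2)/' h.py; python3 - <<'E'
from h import *
state()
E
python3 -m crank '[0.65,0,0,0,0, 0.65,0,0,0,0, 0.65,0,0,0,0]' 20
python3 - <<'E'
from h import *
state(); print(manip.get_obs()["joint_velocities"].round(3))
E
```

```text
t 1.9 TCP tray mm [-187.2  -10.5] z 58.8 head deg(tray) 0.1 tilt deg(tray xy) [-0.25 -1.91] F [ 0.8 -0.4  1.2] gap 15.2
clock: 2.2
position: [0.6036, -0.09, 0.0572]
orientation: [-0.2, 1.53, 0.201]
wrist_force: [-0.2, -0.3, 0.6]
finger_gap: 0.015
t 2.2 TCP tray mm [-186.9   -9.4] z 57.2 head deg(tray) 0.08 tilt deg(tray xy) [-0.2  -1.78] F [-0.2 -0.3  0.6] gap 15.0
[-0.001  0.    -0.002 -0.006  0.    -0.002 -0.   ]
```

```bash
python3 -m crank '[0.65,12,0,-4,0, 0.65,12,0,-4,0, 0.65,12,0,-4,0, 0.65,6,0,0,0, 0.65,0,0,0,0]' 20
python3 - <<'E'
from h import *
state()
E
```

```text
clock: 2.7
position: [0.5923, -0.0929, 0.0125]
orientation: [-0.2, 1.531, 0.201]
wrist_force: [-3.2, 1.8, 21.8]
finger_gap: 0.015
t 2.7 TCP tray mm [-186.9    2.3] z 12.5 head deg(tray) 0.09 tilt deg(tray xy) [-0.18 -1.74] F [-3.2  1.8 21.8] gap 15.0
```

```bash
python3 -m crank '[0.65,-6,0,1,0, 0.65,-2,0,1,0, 0.65,0,0,0,0]' 20
python3 - <<'E'
from h import *
state()
E
```

```text
clock: 3.0
position: [0.5938, -0.0923, 0.0198]
orientation: [-0.2, 1.531, 0.202]
wrist_force: [-0.8, -0.2, -0.4]
finger_gap: 0.0149
t 3.0 TCP tray mm [-186.7    0.7] z 19.8 head deg(tray) 0.08 tilt deg(tray xy) [-0.16 -1.7 ] F [-0.8 -0.2 -0.4] gap 14.9
```

```bash
python3 -m crank '[0.65,1,8,0.5,0, 0.65,0,10,0.5,0, 0.65,0,12,0,0, 0.65,0,12,0,0, 0.65,0,12,0,0, 0.65,0,12,0,0, 0.65,0,8,0,0, 0.65,0,3,0,0]' 20
python3 - <<'E'
from h import *
state()
f,im=snap("wrist","w4"); print(wheels(f,im))
f,im=snap("side","s4",(180,120,380,300),3); print(wheels(f,im))
E
```

```text
clock: 3.8
position: [0.5722, -0.0088, 0.0172]
orientation: [-0.201, 1.533, 0.205]
wrist_force: [0.1, 0.4, 0.7]
finger_gap: 0.0146
t 3.8 TCP tray mm [-100.5    0.4] z 17.2 head deg(tray) 0.25 tilt deg(tray xy) [-0.07 -1.6 ] F [0.1 0.4 0.7] gap 14.6
[[-125.4, -70.5, (379, 280), 1115.0], [-118.0, 71.5, (126, 272), 1608.0], [-74.2, 0.8, (254, 196), 3922.5]]
[]
```

View pics/w4.png

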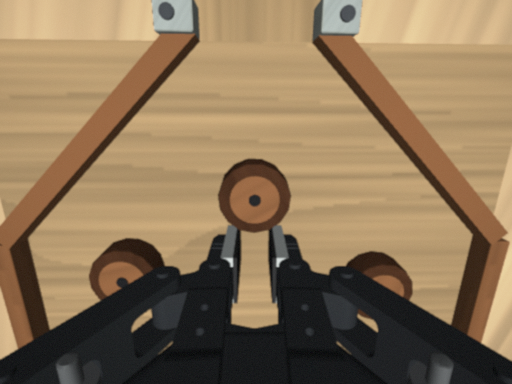

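View pics/s4.png

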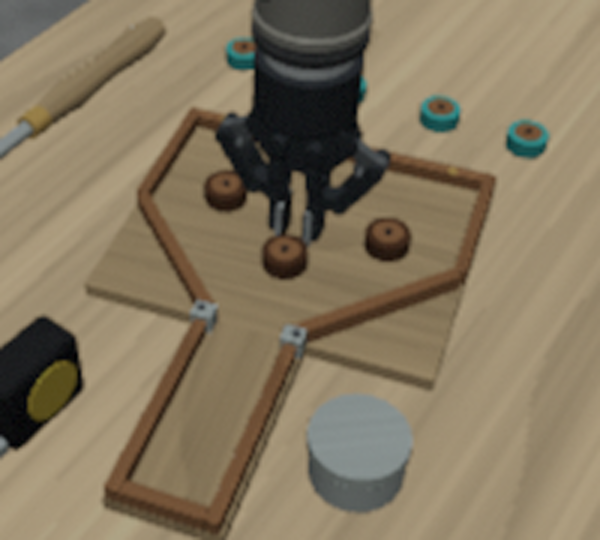

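```bash
python3 -m crank '[0.65,0,8,0,0, 0.65,0,12,0,0, 0.65,0,12,0,0, 0.65,0,12,0,0, 0.65,0,12,0,0, 0.65,0,8,0,0, 0.65,0,3,0,0]' 20
python3 - <<'E'
from h import *
state()
f,im=snap("wrist","w5"); print(wheels(f,im))
E
```

```text
clock: 4.6
position: [0.5542, 0.0596, 0.0171]
orientation: [-0.2, 1.533, 0.202]
wrist_force: [-0.5, -1.0, 0.3]
finger_gap: 0.0149
t 4.6 TCP tray mm [-29.8   0.6] z 17.1 head deg(tray) 0.1 tilt deg(tray xy) [-0.11 -1.63] F [-0.5 -1.   0.3] gap 14.9
[[-3.5, 1.1, (254, 196), 3938.0]]
```

View pics/w5.png

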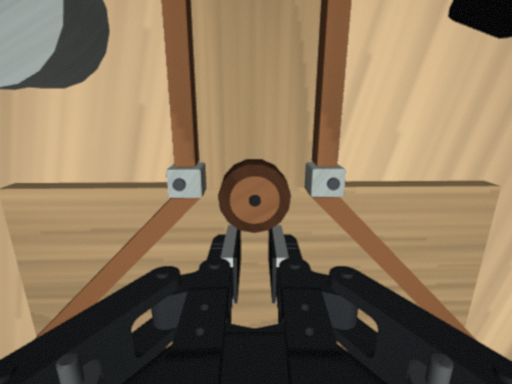

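```bash
python3 -m crank '[0.65,0,8,0,0, 0.65,0,12,0,0, 0.65,0,10,0,0, 0.65,0,4,0,0, 0.65,0,0,0,0]' 20
python3 - <<'E'
from h import *
state()
f,im=snap("wrist","w6"); print(wheels(f,im))
snap("side","s6",(180,120,380,300),3)
E
```

```text
clock: 5.15
position: [0.545, 0.0952, 0.017]
orientation: [-0.2, 1.533, 0.202]
wrist_force: [0.4, -0.0, 0.6]
finger_gap: 0.0149
t 5.15 TCP tray mm [7.  0.6] z 17.0 head deg(tray) 0.08 tilt deg(tray xy) [-0.12 -1.63] F [ 0.4 -0.   0.6] gap 14.9
[[33.2, 1.6, (253, 196), 3942.0]]
```

View pics/s6.png

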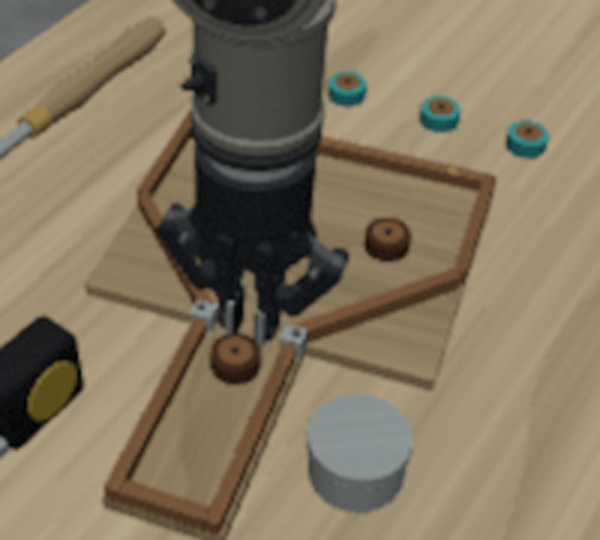

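Wheel 1 lies in the slot at x≈33 mm, which meets step 1. I back out, lift, and go round behind the left wheel at (-117, 71).

```bash
python3 -m crank '[0.65,0,-20,0,0, 0.65,0,-25,0,0, 0.65,-20,-25,0,0, 0.65,-20,-25,-20,0, 0.65,0,-25,-25,0, 0.65,0,-15,-25,0, 0.65,0,-8,-12,0, 0.65,0,0,0,0]' 20
python3 - <<'E'
from h import *
state()
E
python3 -m crank '[0.65,0,0,0,0.14, 0.65,0,0,0,0.14, 0.65,0,0,0,0.14, 0.65,0,0,0,0.14, 0.65,0,0,0,0.08, 0.65,0,0,0,0]' 20
python3 - <<'E'
from h import *
state()
f,im=snap("wrist","w7"); print(wheels(f,im))
E
```

```text
clock: 6.05
position: [0.501, -0.074, 0.0564]
orientation: [-0.197, 1.531, 0.197]
wrist_force: [0.0, 0.9, 0.9]
finger_gap: 0.015
t 6.05 TCP tray mm [-145.6   85.8] z 56.4 head deg(tray) -0.21 tilt deg(tray xy) [-0.25 -1.73] F [0.  0.9 0.9] gap 15.0
clock: 6.65
position: [0.5075, -0.0667, 0.0563]
orientation: [0.328, 1.514, -0.306]
wrist_force: [-0.7, 0.6, 0.3]
finger_gap: 0.0151
t 6.65 TCP tray mm [-140.1   77.7] z 56.3 head deg(tray) -37.89 tilt deg(tray xy) [-0.12 -2.03] F [-0.7  0.6  0.3] gap 15.1
[[-118.4, 70.3, (241, 185), 2367.0], [-127.0, -69.9, (436, 53), 3721.5]]
```

View pics/w7.png

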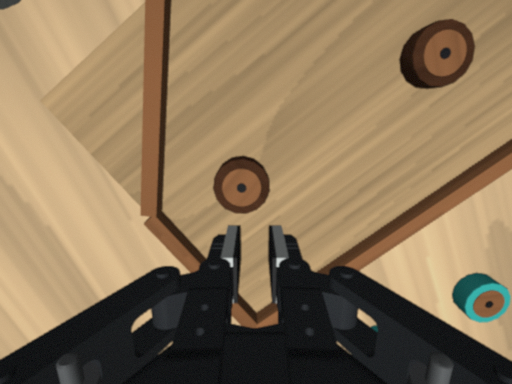

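```bash
python3 -m crank '[0.65,0,-10,-4,0, 0.65,0,-9,-4,0, 0.65,0,0,0,0, 0.65,0,0,0,0]' 20
python3 - <<'E'
from h import *
state()
E
```

```text
clock: 7.1
position: [0.4919, -0.0813, 0.0555]
orientation: [0.321, 1.515, -0.299]
wrist_force: [-0.4, 0.2, 0.2]
finger_gap: 0.015
t 7.1 TCP tray mm [-150.3   96.5] z 55.5 head deg(tray) -37.38 tilt deg(tray xy) [-0.09 -2.04] F [-0.4  0.2  0.2] gap 15.0
```

```bash
python3 -m crank '[0.65,10,0,0,0, 0.65,11,0,0,0, 0.65,8,0,0,0, 0.65,3,0,0,0, 0.65,0,0,0,0]' 20
python3 - <<'E'
from h import *
state()
f,im=snap("wrist","w8"); print(wheels(f,im))
E
```

```text
clock: 7.6
position: [0.493, -0.081, 0.02]
orientation: [0.321, 1.516, -0.299]
wrist_force: [-0.2, 0.2, 0.0]
finger_gap: 0.0148
t 7.6 TCP tray mm [-150.3   95.4] z 20.0 head deg(tray) -37.35 tilt deg(tray xy) [-0.06 -2.01] F [-0.2  0.2  0. ] gap 14.8
[[-118.6, 70.1, (256, 167), 3901.5], [-128.8, -56.3, (488, 18), 1431.5]]
```

View pics/w8.png

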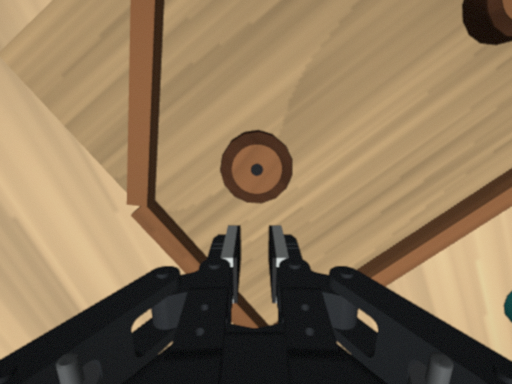

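```bash
python3 -m crank '[0.65,1,6,0,0, 0.65,1,8,0,0, 0.65,0,10,0,0, 0.65,0,12,0,0, 0.65,0,12,0,0, 0.65,0,12,0,0, 0.65,0,8,0,0, 0.65,0,3,0,0]' 20
python3 - <<'E'
from h import *
state()
f,im=snap("wrist","w9"); print(wheels(f,im))
E
```

```text
clock: 8.45
position: [0.5244, -0.0076, 0.0207]
orientation: [0.32, 1.514, -0.295]
wrist_force: [0.2, -0.4, 0.5]
finger_gap: 0.015
t 8.45 TCP tray mm [-87.2  46.4] z 20.7 head deg(tray) -37.2 tilt deg(tray xy) [-0.04 -2.19] F [ 0.2 -0.4  0.5] gap 15.0
[[-66.3, 30.7, (254, 193), 3700.5], [-126.7, -69.6, (474, 168), 2632.5], [27.1, 6.3, (170, 1), 1143.0]]
```

View pics/w9.png

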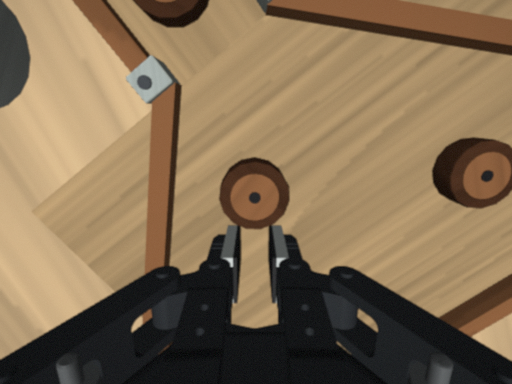

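```bash
python3 -m crank '[0.65,2,7,0,0, 0.65,1,10,0,0, 0.65,0,10,0,0, 0.65,0,9,0,0, 0.65,0,5,0,0, 0.65,0,0,0,0]' 20
python3 - <<'E'
from h import *
state()
f,im=snap("wrist","w10"); print(wheels(f,im))
E
```

```text
clock: 9.1
position: [0.5414, 0.0332, 0.0183]
orientation: [0.321, 1.514, -0.296]
wrist_force: [0.3, 0.7, 0.1]
finger_gap: 0.0151
t 9.1 TCP tray mm [-52.1  19.6] z 18.3 head deg(tray) -37.25 tilt deg(tray xy) [-0.04 -2.16] F [0.3 0.7 0.1] gap 15.1
[[-128.0, -70.0, (463, 248), 3935.5], [-31.2, 4.0, (254, 195), 3824.0], [36.0, 0.9, (172, 82), 5234.5]]
```

View pics/w10.png

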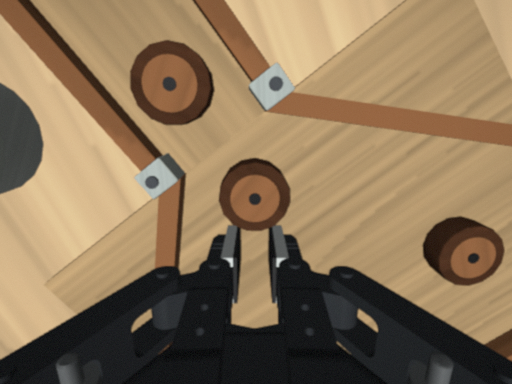

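```bash
python3 -m crank '[0.65,0,-10,0,0, 0.65,0,-10,0,0, 0.65,0,0,0,-0.14, 0.65,0,0,0,-0.14, 0.65,0,0,0,-0.14, 0.65,0,0,0,-0.14, 0.65,0,0,0,-0.08, 0.65,0,0,0,0]' 20
python3 - <<'E'
from h import *
state()
f,im=snap("wrist","w11"); print(wheels(f,im))
E
```

```text
clock: 9.95
position: [0.5282, 0.0018, 0.0175]
orientation: [-0.203, 1.528, 0.202]
wrist_force: [0.5, 0.2, -0.7]
finger_gap: 0.0145
t 9.95 TCP tray mm [-79.1  40.3] z 17.5 head deg(tray) 0.22 tilt deg(tray xy) [-0.28 -1.88] F [ 0.5  0.2 -0.7] gap 14.5
[[-125.9, -70.7, (439, 310), 1317.0], [-30.2, 2.3, (332, 152), 4395.0], [31.5, -0.5, (350, 11), 2004.5]]
```

View pics/w11.png

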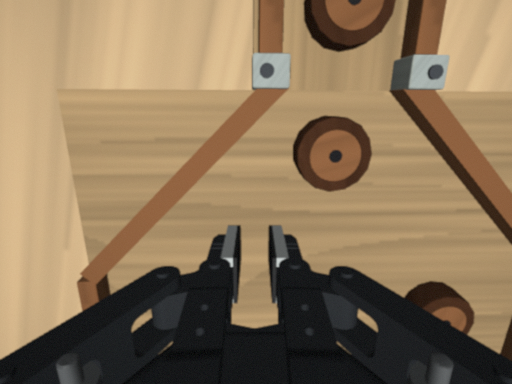

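```bash
python3 -m crank '[0.65,0,0,10,0, 0.65,0,0,13,0, 0.65,0,0,10,0, 0.65,0,0,4,0, 0.65,0,0,0,0]' 20
python3 - <<'E'
from h import *
state()
E
```

```text
clock: 10.5
position: [0.568, 0.0109, 0.0189]
orientation: [-0.197, 1.528, 0.194]
wrist_force: [-1.0, -0.3, -0.3]
finger_gap: 0.0151
t 10.5 TCP tray mm [-80.3  -0.4] z 18.9 head deg(tray) -0.3 tilt deg(tray xy) [-0.33 -1.94] F [-1.  -0.3 -0.3] gap 15.1
```

```bash
python3 -m crank '[0.65,1,8,-1,0, 0.65,0,10,-1,0, 0.65,0,10,0,0, 0.65,0,10,0,0, 0.65,0,10,0,0, 0.65,0,6,0,0, 0.65,0,2,0,0]' 20
python3 - <<'E'
from h import *
state()
f,im=snap("wrist","w12"); print(wheels(f,im))
E
```

```text
clock: 11.2
position: [0.5489, 0.071, 0.0171]
orientation: [-0.198, 1.529, 0.197]
wrist_force: [-0.2, 0.3, -0.0]
finger_gap: 0.0151
t 11.2 TCP tray mm [-17.4   2.8] z 17.1 head deg(tray) -0.17 tilt deg(tray xy) [-0.27 -1.83] F [-0.2  0.3 -0. ] gap 15.1
[[29.0, 1.7, (257, 157), 8613.5]]
```

View pics/w12.png

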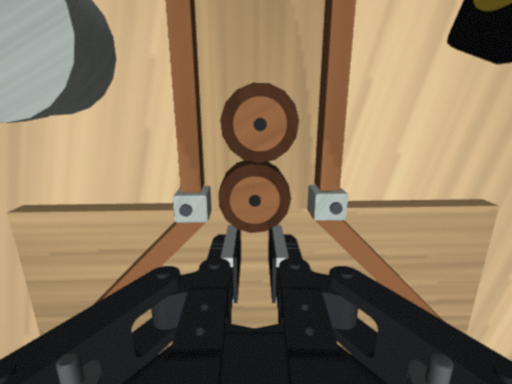

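```bash
python3 -m crank '[0.65,0,7,0.5,0, 0.65,0,9,0.5,0, 0.65,0,8,0,0, 0.65,0,2,0,0, 0.65,0,0,0,0]' 20
python3 - <<'E'
from h import *
state()
f,im=snap("wrist","w13"); print(wheels(f,im))
E
```

```text
clock: 11.75
position: [0.5432, 0.098, 0.017]
orientation: [-0.197, 1.529, 0.196]
wrist_force: [0.1, -0.1, 1.2]
finger_gap: 0.0149
t 11.75 TCP tray mm [10.2  1.5] z 17.0 head deg(tray) -0.23 tilt deg(tray xy) [-0.29 -1.84] F [ 0.1 -0.1  1.2] gap 14.9
[[56.5, 0.1, (258, 157), 8616.0]]
```

View pics/w13.png

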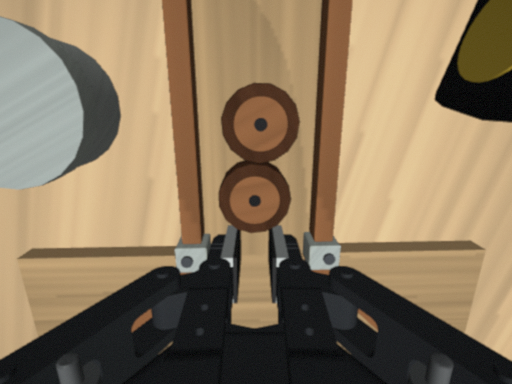

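```bash
python3 -m crank '[0.65,0,-20,0,0, 0.65,0,-28,0,0, 0.65,-20,-28,0,0, 0.65,-20,-28,22,0, 0.65,0,-28,27,0, 0.65,0,-18,27,0, 0.65,0,-8,12,0, 0.65,0,0,0,0]' 20
python3 -m crank '[0.65,0,0,0,-0.14, 0.65,0,0,0,-0.14, 0.65,0,0,0,-0.14, 0.65,0,0,0,-0.14, 0.65,0,0,0,-0.07, 0.65,0,0,0,0]' 20
python3 - <<'E'
from h import *
state()
f,im=snap("wrist","w14"); print(wheels(f,im))
E
```

```text
clock: 12.6
position: [0.6694, -0.0418, 0.0615]
orientation: [-0.197, 1.531, 0.193]
wrist_force: [-0.3, -0.5, -0.1]
finger_gap: 0.0149
clock: 13.2
position: [0.6624, -0.0404, 0.0591]
orientation: [-0.712, 1.432, 0.698]
wrist_force: [-0.3, -1.1, 1.3]
finger_gap: 0.0152
t 13.2 TCP tray mm [-153.8  -78.8] z 59.1 head deg(tray) 37.27 tilt deg(tray xy) [-0.28 -1.27] F [-0.3 -1.1  1.3] gap 15.2
[[-127.8, -68.7, (266, 175), 2367.0]]
```

View pics/w14.png

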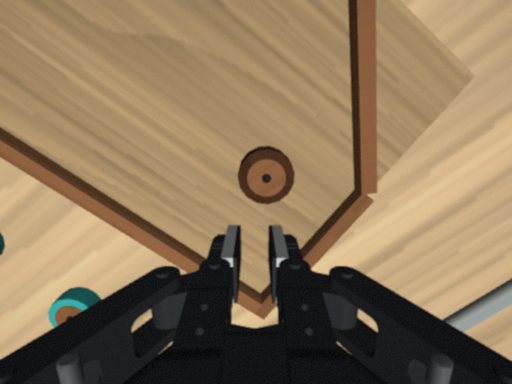

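```bash
python3 -m crank '[0.65,0,-8,4,0, 0.65,0,-7,4,0, 0.65,0,0,0,0, 0.65,11,0,0,0, 0.65,12,0,0,0, 0.65,10,0,0,0, 0.65,3,0,0,0, 0.65,0,0,0,0]' 20
python3 - <<'E'
from h import *
state()
f,im=snap("wrist","w15"); print(wheels(f,im))
E
```

```text
clock: 14.05
position: [0.6796, -0.0429, 0.0186]
orientation: [-0.707, 1.436, 0.694]
wrist_force: [-0.1, 0.4, 0.2]
finger_gap: 0.0149
t 14.05 TCP tray mm [-160.6  -94.8] z 18.6 head deg(tray) 36.92 tilt deg(tray xy) [-0.26 -1.08] F [-0.1  0.4  0.2] gap 14.9
[[-128.1, -68.5, (252, 166), 4097.0]]
```

View pics/w15.png

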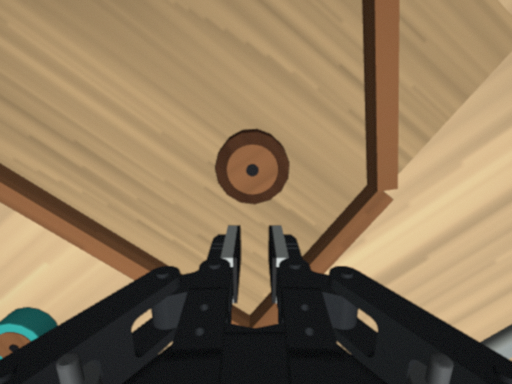

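```bash
python3 -m crank '[0.65,1,6,0,0, 0.65,1,8,0,0, 0.65,0,10,0,0, 0.65,0,12,0,0, 0.65,0,12,0,0, 0.65,0,12,0,0, 0.65,0,8,0,0, 0.65,0,3,0,0]' 20
python3 - <<'E'
from h import *
state()
f,im=snap("wrist","w16"); print(wheels(f,im))
E
```

```text
clock: 14.9
position: [0.6192, 0.0064, 0.0173]
orientation: [-0.708, 1.434, 0.695]
wrist_force: [0.1, 0.7, 0.1]
finger_gap: 0.0149
t 14.9 TCP tray mm [-97.6 -48.8] z 17.3 head deg(tray) 37.0 tilt deg(tray xy) [-0.25 -1.22] F [0.1 0.7 0.1] gap 14.9
[[-76.4, -32.4, (254, 195), 3960.0]]
```

View pics/w16.png

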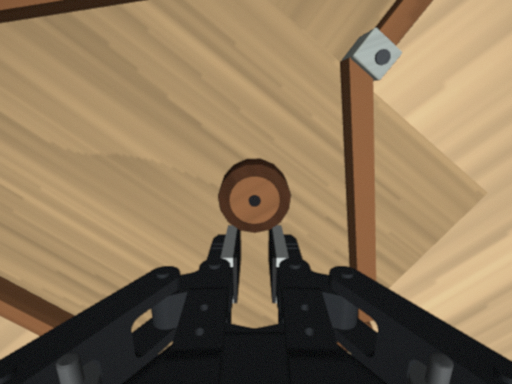

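```bash
python3 -m crank '[0.65,0,7,0,0, 0.65,0,11,0,0, 0.65,0,11,0,0, 0.65,0,11,0,0, 0.65,0,7,0,0, 0.65,0,2,0,0, 0.65,0,0,0,0]' 20
python3 -m crank '[0.65,0,-8,0,0, 0.65,0,-8,0,0, 0.65,0,0,0,0.14, 0.65,0,0,0,0.14, 0.65,0,0,0,0.14, 0.65,0,0,0,0.14, 0.65,0,0,0,0.08, 0.65,0,0,0,0]' 20
python3 - <<'E'
from h import *
state()
f,im=snap("wrist","w17"); print(wheels(f,im))
E
```

```text
clock: 15.65
position: [0.5776, 0.0394, 0.0165]
orientation: [-0.708, 1.433, 0.694]
wrist_force: [0.3, -0.4, 0.5]
finger_gap: 0.0149
clock: 16.45
position: [0.598, 0.0217, 0.0172]
orientation: [-0.182, 1.536, 0.175]
wrist_force: [0.4, 0.6, 0.8]
finger_gap: 0.015
t 16.45 TCP tray mm [-77.5 -32.2] z 17.2 head deg(tray) -1.56 tilt deg(tray xy) [-0.45 -1.51] F [0.4 0.6 0.8] gap 15.0
[[-33.6, 1.3, (185, 164), 4376.5], [34.8, 3.5, (164, 7), 1933.5]]
```

View pics/w17.png

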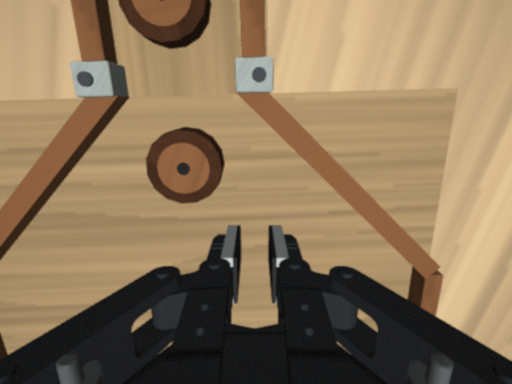

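```bash
python3 -m crank '[0.65,0,0,-9,-0.025, 0.65,0,0,-11,0, 0.65,0,0,-7,0, 0.65,0,0,-3,0, 0.65,0,0,0,0]' 20
python3 - <<'E'
from h import *
state()
E
```

```text
clock: 17.0
position: [0.566, 0.012, 0.0161]
orientation: [-0.208, 1.535, 0.201]
wrist_force: [-0.6, -0.6, 0.2]
finger_gap: 0.0149
t 17.0 TCP tray mm [-78.8   1.2] z 16.1 head deg(tray) 0.34 tilt deg(tray xy) [-0.44 -1.45] F [-0.6 -0.6  0.2] gap 14.9
```

```bash
python3 -m crank '[0.65,-1,8,0,0, 0.65,0,10,0,0, 0.65,0,10,0,0, 0.65,0,10,0,0, 0.65,0,10,0,0, 0.65,0,6,0,0, 0.65,0,2,0,0]' 20
python3 - <<'E'
from h import *
state()
f,im=snap("wrist","w18"); print(wheels(f,im))
E
```

```text
clock: 17.7
position: [0.551, 0.0732, 0.0171]
orientation: [-0.21, 1.533, 0.204]
wrist_force: [-0.3, -0.0, 0.3]
finger_gap: 0.0148
t 17.7 TCP tray mm [-15.8   0.3] z 17.1 head deg(tray) 0.53 tilt deg(tray xy) [-0.39 -1.55] F [-0.3 -0.   0.3] gap 14.8
[[51.1, -2.2, (262, 114), 14256.5]]
```

View pics/w18.png

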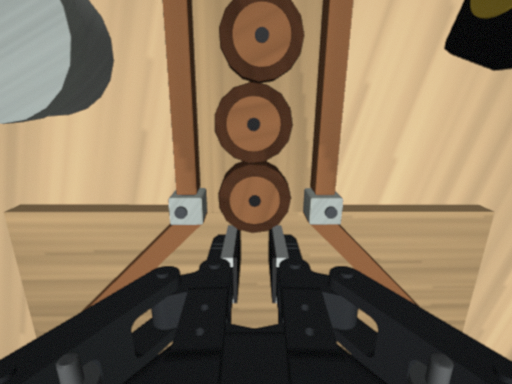

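Three in a line; the last wheel's centre is at x≈10 mm. One more push of about 27 mm.

```bash
python3 -m crank '[0.65,0,7,0,0, 0.65,0,9,0,0, 0.65,0,8,0,0, 0.65,0,2,0,0, 0.65,0,0,0,0]' 20
python3 - <<'E'
from h import *
state()
E
python3 -m crank '[0.65,0,-15,0,0, 0.65,0,-25,0,0, 0.65,0,-25,0,0, 0.65,-20,-15,0,0, 0.65,-35,0,0,0, 0.65,-40,0,0,0, 0.65,-20,0,0,0, 0.65,0,0,0,0]' 20
python3 - <<'E'
from h import *
state()
f,im=snap("wrist","w19"); print(wheels(f,im))
f,im=snap("side","s19",(180,120,380,300),3)
f,im=snap("scene","c19",(100,100,400,300),2.5)
E
```

```text
clock: 18.25
position: [0.5438, 0.0998, 0.0169]
orientation: [-0.209, 1.533, 0.203]
wrist_force: [0.9, 0.3, 1.0]
finger_gap: 0.0151
t 18.25 TCP tray mm [11.7  0.6] z 16.9 head deg(tray) 0.46 tilt deg(tray xy) [-0.41 -1.56] F [0.9 0.3 1. ] gap 15.1
clock: 19.05
position: [0.5624, 0.0065, 0.1354]
orientation: [-0.205, 1.537, 0.192]
wrist_force: [0.1, -0.3, -0.5]
finger_gap: 0.015
t 19.05 TCP tray mm [-83.2   6. ] z 135.4 head deg(tray) -0.1 tilt deg(tray xy) [-0.63 -1.33] F [ 0.1 -0.3 -0.5] gap 15.0
[[45.7, 1.7, (256, 28), 1970.0]]
```

View pics/w19.png

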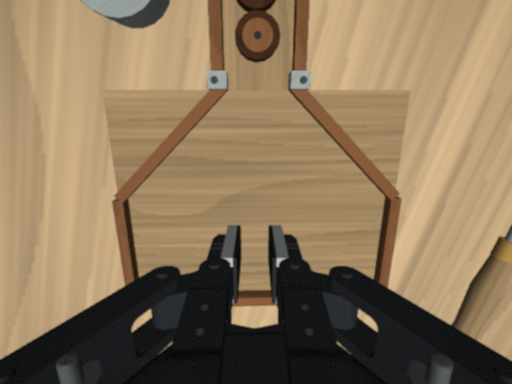

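View pics/s19.png

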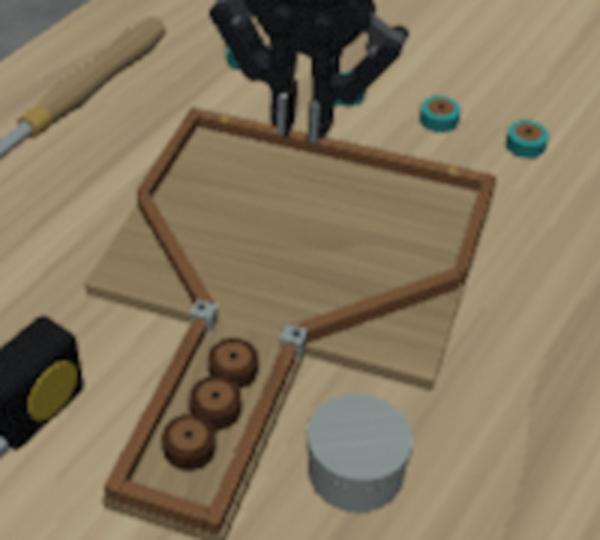

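View pics/c19.png

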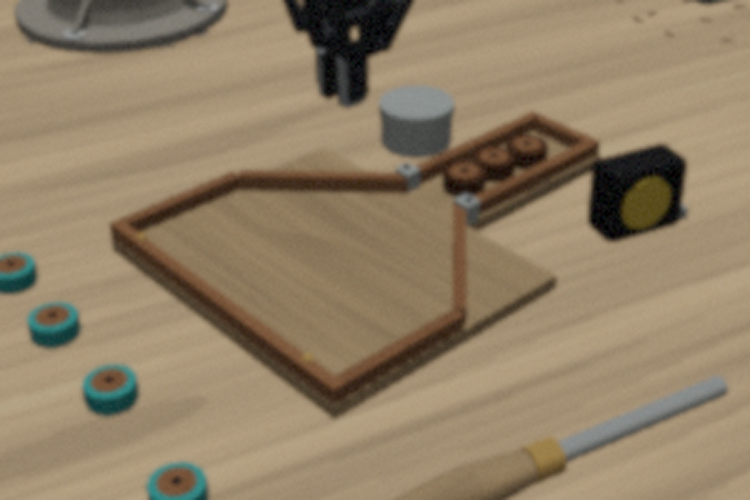

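All three wheels lie flat in the slot. In the side crop their hubs are at (233,355), (216,396) and (189,436). The tin and the tape measure look undisturbed and the fingers are clear. One numeric check, then I hand in.

```bash
python3 - <<'E'
from h import *
f=manip.grab_frame("side"); g=manip.grab_frame("scene")
print(T(ray(f,np.array([(233,355),(216,396),(189,436)])/3+[180,120],.028)).round(4).tolist())
print(T(ray(g,np.array([(464,174),(495,157),(530,146)])/2.5+[100,100],.028)).round(4).tolist())
a=cv2.imread("pics/side0.png").astype(int); b=f["image"][:,:,::-1].astype(int)
d=abs(a-b).max(2); print("diff tin",d[250:292,280:320].max(),"tape",d[228:270,168:210].max())
state(); manip.job_done()
E
```

```text
[[0.0394, 0.0014], [0.0764, 0.0033], [0.1126, -0.0013]]
[[0.0341, -0.0066], [0.073, -0.0043], [0.1083, -0.0114]]
diff tin 7 tape 13
t 19.3 TCP tray mm [-80.9   8.4] z 131.0 head deg(tray) 0.03 tilt deg(tray xy) [-0.53 -0.9 ] F [ 0.2 -0.4  0.3] gap 15.0
the job is handed in; nothing more can be done
```

All three wheels are in the slot and the job is handed in at 19.3 s of the 64 s. I swept them in one at a time, middle, then left, then right. Each was nestled between the fingertips, which I held at a 15 mm gap. I backed the gripper out and raised it clear before handing in.

- **Wheel positions:** the side view puts the wheels at about 39, 76 and 113 mm past the gate, within 4 mm of the slot's middle line. The scene view gives 34, 73 and 108 mm and sits 4–11 mm to one side. The two views disagree by 3–5 mm along the slot and up to about 10 mm across it. Both put every wheel past the 14 mm line and between the rails, and all three look flat.
- **Tin and tape measure:** the before-and-after side pictures show no sign that either was moved.
- **Contact with the floor:** on the first descent the fingertips touched the tray floor at about 22 N, below the 40 N limit. I raised them at once. Every reading I took during the pushes showed about 1 N or less at the wrist.

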